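# Set the spouted jug blank to the carving spindle

### The arm

A 6-joint arm with a two-finger parallel gripper is mounted at the origin on the work surface. World frame = base frame: x ahead of the robot, y to its left, z up, the work surface at z = 0. Lengths are in mm, angles in degrees, forces in N, time in s.
With the tool pointing down it reaches from about 275 to 750 mm from the base axis. Payload 10.2 kg.
Tool frame: the origin (TCP) lies at the very end of the fingers, on their centre line; the grasp point (between the pads) lies manip.grip_point_offset behind it (manip.grip_point_offset is the distance from the TCP to the grasp point, in mm); z points along the fingers, y is the line along which they close (so a half turn about z gives the same grasp; the last joint's range is limited). The gripper opens to 85 mm and grips with 20 to 120 N. Pads are 22 mm wide; open, the fingers measure 114 mm over their backs; the gripper's body (76 mm by 85 mm) begins 54 mm behind the grasp point. The pads swing forward as they close: fully open they stand 13 mm farther back than shut.
Start: joints at [-88.717, 17.928, 85.812, -0, 76.261, -12.8], TCP at [127.736, -509.229, 231.294] pointing down, gripper open.
Joint ranges: [-168.41, 168.41], [-55.51, 124.54], [10.69, 146.95], [-70.63, 250.63], [1, 178], [-165.06, 165.06]. Speed limits (degrees/s): [136.94, 136.94, 172.46, 180, 180, 180].

### API

Orientations are given as a 3x3 rotation matrix whose columns are the frame's x, y, z axes.
In Python, from cell import manip gives the robot as it stands. Calls block until the motion is done:
- manip.move_to(position, orientation): joint-space move of the TCP to a pose.
- manip.move_straight(position, velocity=150, ori=None, stop_force=None): straight line of the TCP; ori=None keeps the orientation; velocity is the mean speed in mm/s. With stop_force (N) it stops when the force on the tool has changed by that much, and returns True; else False.
- manip.goto_joints(angles): joint-space move.
- manip.set_gripper(opening): finger opening in mm; the grip force is fixed at half the most; returns when the fingers have stopped.
- manip.wait(seconds).
- manip.ik(position, orientation): joint angles nearest the present ones, or None.
- manip.camera(name): name is "side" or "top"; returns a dict with "image" (384x512x3 uint8, red, green, blue), "fov_y" (degrees; the focal length in pixels is half the picture's height over the tangent of half this angle, whatever the lens; pixels are square), "cx", "cy" (the principal point, pixels), "R" (3x3) and "t" (3): a world point X has camera coordinates R X + t. Camera axes: x right, y down, z forward; pixel columns grow to the right and rows downward; lengths in mm; the calibration is good to about 2 mm. A picture is of the moment at which its call begins. There is no depth.
A pose or a line that the arm cannot do raises manip.IKError and nothing moves.
- manip.hand_in(): hands the job in; it is judged then, once.
Trained networks look in the newest picture that a camera, given by its name, has taken for a name from the list of things; names that differ only in an ending like _2 or _b are one class to them, and where a whole thing is asked for, a point or a joint stands for the part that bears it (a point fixed in the world has none). Each returns a list of dicts, best first, with "conf" (0 to 1); they miss things now and then, are a little off and sometimes report something else, mostly with a low value. They report only what shows in the picture. A call takes as long as a camera call.
- manip.regions_of(label, camera): "mask" (384x512 bool, what is visible of it) and "bbox" ([left, top, right, bottom] in pixels, round what is visible of it).
- manip.landmark_of(label, camera): "centre" ([column, row] in pixels: a listed point, or the origin of a listed thing).
Readings, each from a call of its own:
- manip.read_clock(): time.
- manip.read_joints(): joint angles.
- manip.read_joint_velocities(): joint speeds.
- manip.read_joint_efforts(): joint torques, N m.
- manip.read_tool_pos(): TCP position.
- manip.read_tool_rot(): TCP orientation.
- manip.read_wrist_force(): force on the tool from outside, world axes, zero at the start.
- manip.read_ft_torque(): the same for the moment, N m.
- manip.read_opening(): finger opening in mm.
- manip.read_gripper_force(): force on a finger pad.
Only numpy, scipy, OpenCV 4.12 (cv2) and the standard library are available. Lean on these libraries where they do the work, as an engineer would, in place of code of your own. Each camera call takes 0.05 s, during which the arm holds its last target. There are 200 camera calls.

### The job

Put the jade jug blank (the stone with the spout) on the carving machine's work stand, in under the clear splash visor, standing flat inside the low steel rim, turned so that its spout lies in the gap of the brass fork and points to the spindle, and gently pushed fully home against the fork. The visor leaves no room for the gripper from above, so expect to turn the stone on the bench first and then take it again, tilted. Keep the stone upright all the time, never knock it hard against the machine, leave the other things on the bench where they are, and let go of it at the end.

Things in the scene. Friction and masses are not known exactly. Their poses are not given: they have to be found in the camera images.
- jug: solid pale green jade jug blank standing upright, 54 mm in diameter, 91 mm high, about 0.5 kg, flat closed top with a red line from the middle towards the spout; origin at the centre of its underside, z up its axis, x towards the spout. It starts on the bench with the spout pointing roughly to the left or back to the robot, away from where it must point in the end
- spout (a point): centre of the rounded end of the jug's spout, 46 mm out from the axis along the jug's x and 66 mm above its underside; the spout is a bent round bar 14 mm thick that leaves the body 46 mm above the underside
- machine: fixed carving machine, blue base plate 270 x 240 x 20 mm; origin at bench height, 20 mm below point home; x from its open front (which faces left and back to the robot) inwards to the spindle, z up. Clear side screens at y = +-102 mm from x = 16 mm inwards, up to z = 210 mm, no roof. The burr's tip (it does not turn) is at x = 63 mm, z = 83 mm
- home (a point): point on the stand floor (20 mm above the bench) where the centre of the jug's underside is when the jug is home, its body touching both fork posts; axes as the machine's
- rim (a point): middle of the top of the front steel rim of the stand, 6 mm thick, 8 mm above the stand floor; its inner face is 44 mm in front of home. Side rims of the same height have their inner faces at y = +-36 mm
- visor (a point): middle of the lower edge of the clear upright splash visor, a yellow bar 208 mm long and 6 mm thick along the machine's y, 16 mm inwards from home and 116 mm above the stand floor; the visor rises 78 mm above this point, so that it overhangs the inner half of the stand
- fork_gap (a point): middle of the 22 mm wide gap between the two brass fork posts, 33 mm inwards from home and 66 mm above the stand floor; each post is 14 mm along x, 13 mm along y, and rises 75 mm above the stand floor
- jar: another jade blank, 54 mm in diameter and 88 mm high, without a spout; leave alone; origin at the centre of its underside
- disc: dark jade disc, 80 mm in diameter, 30 mm high, with a red dot; leave alone; origin at the centre of its underside
- handpiece: blue grinding handpiece lying on the bench, 160 mm long, 29 mm thick; leave alone; origin under its middle
- brush: brush lying on the bench; leave alone; origin under its middle
- cup: white mug, 80 mm wide, 85 mm high; leave alone; origin at the centre of its underside
- oil: amber bottle with a red cap, 56 mm wide, 150 mm high; leave alone; origin at the centre of its underside
- wedge: wooden block 90 x 50 x 30 mm; leave alone; origin at the centre of its underside

How it is judged (in metres and radians):
At the end, for the whole second after the job is handed in: the jug stands upright (within 0.06 rad) and at rest on the stand floor, released, its axis within 4 mm of home front to back (touching the fork) and 5 mm sideways, underside within 4 mm of the floor's height, spout end in the fork gap within 7 mm of its middle line and on the spindle side (x of jug in the frame of home between -0.004 and 0.004 m and y of jug in the frame of home between -0.005 and 0.005 m and z of jug in the frame of home between -0.004 and 0.004 m and x of spout in the frame of home above 0.04 m and y of spout in the frame of home between -0.007 and 0.007 m and angle between jug's own z axis and vertical below 0.06 rad and linear speed of jug below 0.01 m/s and contact force between jug and the fingers below 0.1 N).
It fails at once if the jug is tipped over or carried tilted by more than 35 degrees (angle between jug's own z axis and vertical above 0.61 rad).
It fails at once if the jug is knocked or pressed against the machine with more than 90 N (contact force between jug and machine above 90 N).
It fails at once if another thing on the bench is moved by more than 30 mm (distance of any of jar, disc, handpiece, brush, cup, oil, wedge from where it was at the start of the episode above 0.03 m).
It also fails if it takes over 56 s, if anything falls off the work surface, if the arm or the gripper's body presses on something with over 40 N, if the wrist force passes 120 N, or if a joint passes its speed limit or range.

## Working session

There is one attempt and no reset: what is moved stays moved. The work goes in short steps, each a Python script; the robot and the scene stay as the last script left them, time stands still between calls to the robot, and variables do not carry over. Pictures are saved under pics/ and viewed, at most 10 in all, crops included, and the job is handed in when it is done.

```bash
ls; mkdir -p pics; cat > h.py <<'E'
import numpy as np, cv2
from cell import manip
def f(c): return c["image"].shape[0]/2/np.tan(np.radians(c["fov_y"])/2)
def P(c):
    K=np.array([[f(c),0,c["cx"]],[0,f(c),c["cy"]],[0,0,1]]); return K@np.c_[np.array(c["R"]),np.array(c["t"])]
def tri(c1,p1,c2,p2):
    X=cv2.triangulatePoints(P(c1),P(c2),np.array(p1,float).reshape(2,1),np.array(p2,float).reshape(2,1))[:,0]; return X[:3]/X[3]
def proj(c,X):
    x=P(c)@np.append(X,1); return x[:2]/x[2]
def onz(c,p,z):
    M=P(c); A=np.c_[M[:,0],M[:,1],-np.array([p[0],p[1],1])]; s=np.linalg.solve(A,-(M[:,2]*z+M[:,3])); return np.array([s[0],s[1],z])
def save(c,n): cv2.imwrite("pics/"+n,cv2.cvtColor(c["image"],cv2.COLOR_RGB2BGR))
E
cat > a.py <<'E'
from h import *
s=manip.camera("side");t=manip.camera("top")
cv2.imwrite("pics/a.png",cv2.cvtColor(np.vstack([s["image"],t["image"]])[:, :],cv2.COLOR_RGB2BGR)) if 0 else (save(s,"s0.png"),save(t,"t0.png"))
for c in(s,t): print(np.round(-np.array(c["R"]).T@c["t"]), c["fov_y"],c["cx"],c["cy"])
for n in "jug spout machine home rim visor fork_gap jar disc handpiece brush cup oil wedge".split():
    a=manip.landmark_of(n,"side")[:2];b=manip.landmark_of(n,"top")[:2]
    print(n,[(np.round(x["centre"],1).tolist(),round(x["conf"],2)) for x in a],[(np.round(x["centre"],1).tolist(),round(x["conf"],2)) for x in b],end=' ')
    if a and b:
        X=tri(s,a[0]["centre"],t,b[0]["centre"]);print(X.round(1),(proj(s,X)-a[0]["centre"]).round(1),(proj(t,X)-b[0]["centre"]).round(1))
    else: print()
print(manip.grip_point_offset, manip.read_clock())
E
python3 a.py
```

```text
pics
[ 507. 1027.  762.] 52.58985459233222 253.29707573401268 184.099516081493
[ 470.   28. 1302.] 50.82551789671848 260.22654760666154 183.62483979736137
jug [([268.6, 237.2], 0.61), ([264.3, 232.6], 0.21)] [([226.9, 202.3], 0.68), ([156.6, 209.5], 0.3)] [488.9 154.3   2.4] [-1.2 -0. ] [-0.  1.]
spout [([263.8, 233.0], 0.66), ([221.9, 144.6], 0.44)] [([208.6, 197.3], 0.78), ([320.0, 164.6], 0.72)] [503.6 204.9  61.5] [-1.3 -0.1] [-0.  1.]
machine [([225.5, 178.3], 0.63)] [([328.5, 156.9], 0.84)] [ 638.5 -175.3   -2.9] [0.4 0. ] [-0.  -0.5]
home [([225.5, 175.4], 0.67)] [([327.5, 154.6], 0.94)] [ 640.7 -169.8   13.5] [-0.5 -0. ] [0.  0.5]
rim [([233.1, 174.5], 0.8), ([325.8, 277.3], 0.59)] [([316.7, 161.6], 0.64)] [ 612.5 -131.3   41.8] [-1.3 -0.1] [0.  1.4]
visor [([221.1, 146.4], 0.84)] [([340.0, 145.0], 0.7), ([326.9, 156.7], 0.47)] [ 653.8 -190.3  121.3] [-0.7 -0.1] [0.  0.7]
fork_gap [([220.4, 154.6], 0.95)] [([344.3, 149.4], 0.62)] [ 653.7 -211.4   75.9] [1.2 0.1] [-0.1 -1.4]
jar [([217.1, 263.6], 0.75)] [([194.4, 163.8], 0.52)] [622.5 260.6  -2.6] [1.7 0.2] [-0.1 -1.4]
disc [([276.9, 298.8], 0.56)] [([158.5, 211.1], 0.62)] [466.1 376.6  -4.4] [0.4 0. ] [ 0.  -0.3]
handpiece [([291.8, 152.9], 0.46)] [([390.0, 240.9], 0.88)] [ 375.4 -366.6    0.7] [ 2.5 -0. ] [ 0.2 -3.1]
brush [([179.7, 219.9], 0.97), ([158.4, 252.9], 0.45)] [([245.6, 120.4], 0.7)] [757.1  92.4  14.1] [0.5 0.1] [-0.  -0.5]
cup [([201.0, 312.0], 0.68)] [([147.1, 155.6], 0.92)] [648.7 417.   -8.2] [0.8 0.1] [-0.  -0.6]
oil [([160.3, 255.8], 0.75)] [([206.1, 108.3], 0.79)] [797.9 223.2 -10.4] [-1.8 -0.3] [0.2 1.4]
wedge [([226.6, 177.8], 0.63), ([325.9, 279.1], 0.61)] [([176.3, 247.1], 0.71), ([389.1, 240.6], 0.45)] [491.3 283.2 326.8] [ 42.4 -13.6] [-15.6 -46.3]
18.700000000000003 1.5
```

View pics/s0.png

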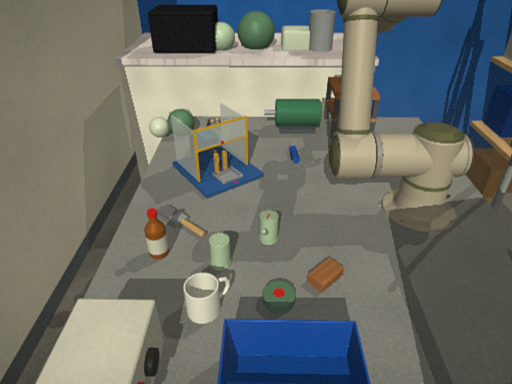

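View pics/t0.png

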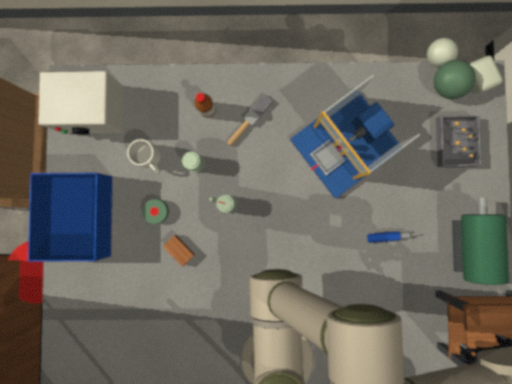

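The side view shows the jug at (269,228) with its spout towards the camera, and the machine at about (220,165). In the top view the jug is at (225,204) with its spout to the left, the machine's stand is at (328,155), and the visor bar runs from (320,118) to (368,176). I'll zoom in on the machine and jug.

```bash
cat > b.py <<'E'
from h import *
import pickle
s=manip.camera("side");t=manip.camera("top")
pickle.dump((s,t),open("cams.pkl","wb"))
a=cv2.resize(s["image"][105:200,165:270],None,fx=3.8,fy=3.8,interpolation=cv2.INTER_CUBIC)
b=cv2.resize(t["image"][70:205,280:420],None,fx=2.8,fy=2.8,interpolation=cv2.INTER_CUBIC)
H=max(a.shape[0],b.shape[0]); pad=lambda i:cv2.copyMakeBorder(i,0,H-i.shape[0],0,0,cv2.BORDER_CONSTANT)
cv2.imwrite("pics/m1.png",np.hstack([pad(a),pad(b)])[:,:,::-1])
res={}
for k in range(3):
    if k: s=manip.camera("side");t=manip.camera("top")
    for n in "home rim visor fork_gap jug spout".split():
        for cam in("side","top"):
            for x in manip.landmark_of(n,cam)[:2]: res.setdefault((n,cam),[]).append((*np.round(x["centre"],1).tolist(),round(x["conf"],2)))
for k,v in res.items(): print(k,v)
print(manip.read_clock())
E
python3 b.py
```

```text
('home', 'side') [(225.8, 172.9, 0.64), (224.2, 173.5, 0.73), (226.4, 174.2, 0.6)]
('home', 'top') [(329.9, 154.3, 0.86), (330.4, 152.1, 0.68), (329.3, 153.0, 0.86)]
('rim', 'side') [(231.4, 176.8, 0.78), (230.8, 176.7, 0.96), (224.3, 174.6, 0.61), (232.0, 175.7, 0.87)]
('rim', 'top') [(317.5, 161.8, 0.58), (316.3, 166.7, 0.87), (314.4, 164.3, 0.68)]
('visor', 'side') [(219.2, 144.7, 0.69), (219.0, 141.5, 0.79), (220.7, 143.0, 0.88), (323.2, 277.6, 0.27)]
('visor', 'top') [(339.4, 143.3, 0.94), (228.7, 205.3, 0.69), (340.0, 144.4, 0.96), (339.3, 147.2, 0.72)]
('fork_gap', 'side') [(218.8, 153.9, 0.64), (222.6, 156.2, 0.93), (279.3, 301.8, 0.69), (218.0, 154.9, 0.58), (205.4, 309.0, 0.32)]
('fork_gap', 'top') [(344.5, 144.6, 0.76), (343.5, 146.4, 0.75), (248.8, 121.3, 0.67), (343.6, 149.9, 0.85)]
('jug', 'side') [(265.9, 235.1, 0.73), (265.9, 236.4, 0.82), (267.8, 236.1, 0.86), (201.1, 309.1, 0.72)]
('jug', 'top') [(225.9, 206.1, 0.62), (227.6, 202.6, 0.8), (226.9, 200.1, 0.59), (344.9, 148.2, 0.2)]
('spout', 'side') [(263.2, 231.2, 0.93), (263.2, 232.9, 0.55), (265.6, 232.0, 0.98), (290.6, 153.7, 0.45)]
('spout', 'top') [(212.0, 196.7, 0.59), (156.0, 212.0, 0.21), (209.8, 200.2, 0.9), (210.2, 199.5, 0.73)]
3.6
```

View pics/m1.png

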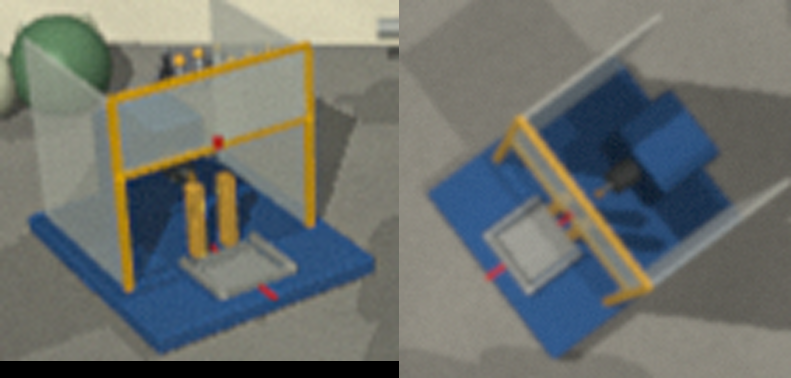

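The crop shows the machine clearly: front rim mark, visor ends, post tops and stand corners are all pickable. Next I'll zoom in on the jug and fit the machine pose to the picked features.

```bash
cat > c.py <<'E'
from h import *
import pickle
from scipy.optimize import least_squares
s,t=pickle.load(open("cams.pkl","rb"))
S=lambda u,v:np.array([165+(u+.5)/3.8-.5,105+(v+.5)/3.8-.5]); T=lambda u,v:np.array([280+(u-399+.5)/2.8-.5,70+(v+.5)/2.8-.5])
F=[("vtop+",(16,104,214),s,S(108,97)),("vtop-",(16,-104,214),s,S(312,44)),("vlow-",(16,-104,136),s,S(312,122)),("vlow+",(16,104,136),s,S(122,180)),
("post+",(33,17.5,95),s,S(194,185)),("post-",(33,-17.5,95),s,S(226,175)),("rim+-",(-50,42,28),s,S(222,290)),("rim--",(-50,-42,28),s,S(296,265)),
("vtop+",(16,104,214),t,T(518,117)),("vtop-",(16,-104,214),t,T(652,291)),("rim+",(-50,42,28),t,T(484,235)),("rim-",(-50,-42,28),t,T(530,293)),("vmid",(16,0,136),s,S(218,144))]
def W(p,X): c,q=np.cos(p[2]),np.sin(p[2]); return np.array([p[0]+c*X[0]-q*X[1],p[1]+q*X[0]+c*X[1],X[2]+p[3]])
def r(p): return np.concatenate([proj(c,W(p,X))-px for _,X,c,px in F])
o=least_squares(r,[640,-170,-.87,0],loss="soft_l1")
print(o.x[:2].round(1),np.degrees(o.x[2]).round(2),o.x[3].round(1))
for (n,*_),e in zip(F,r(o.x).reshape(-1,2)): print(n,e.round(1),end="; ")
o2=least_squares(lambda p:r(np.append(p,0)),[640,-170,-.87],loss="soft_l1");print("\nz=0:",o2.x[:2].round(1),np.degrees(o2.x[2]).round(2))
for nm,k in(("s",0),("t",1)):
    pp=np.append(o2.x,0); oo=least_squares(lambda p:np.concatenate([proj(c,W(np.append(p,0),X))-px for _,X,c,px in F if c is (s,t)[k]]),o2.x,loss="soft_l1");print(nm,oo.x[:2].round(1),np.degrees(oo.x[2]).round(2))
a=cv2.resize(s["image"][203:253,244:294],None,fx=7.8,fy=7.8,interpolation=cv2.INTER_CUBIC)
b=cv2.resize(t["image"][180:230,200:250],None,fx=7.8,fy=7.8,interpolation=cv2.INTER_CUBIC)
cv2.imwrite("pics/j1.png",np.hstack([a,b])[:,:,::-1])
E
python3 c.py
```

```text
[ 638.9 -178.1] -54.08 -3.7
vtop+ [0.3 0.5]; vtop- [-0.6 -0.3]; vlow- [-0.3 -0.8]; vlow+ [-1.3 -0.4]; post+ [ 0.1 -0.1]; post- [ 0.1 -0.2]; rim+- [-0.3  0.4]; rim-- [ 0.2 -0.3]; vtop+ [1.1 0.8]; vtop- [-0.5 -0.3]; rim+ [0.1 0.3]; rim- [-0.5  0.8]; vmid [-0.1  0.9]; 
z=0: [ 638.5 -175.7] -53.87
s [ 637.6 -171. ] -54.39
t [ 639.8 -177.2] -53.47
```

View pics/j1.png

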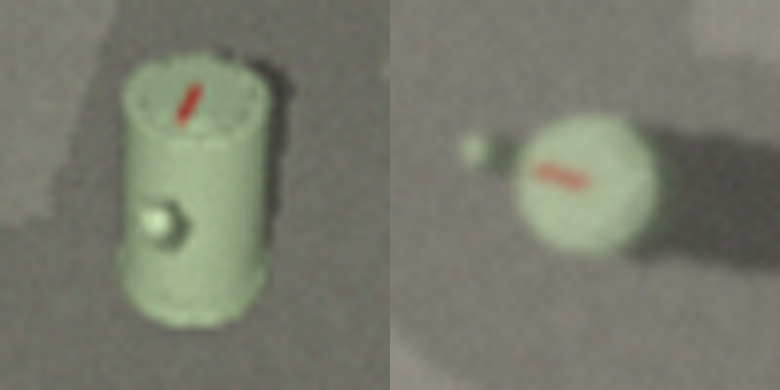

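The crop shows the jug top's centre at side (196,99) and top (588,184), with the spout end at side (158,222) and top (475,150). Now I'll work out its pose and check the poses I plan for reach.

```bash
cat > d.py <<'E'
from h import *
import pickle
s,t=pickle.load(open("cams.pkl","rb"))
q=lambda u,v,x,y:np.array([x+(u+.5)/7.8-.5,y+(v+.5)/7.8-.5])
ct=tri(s,q(196,99,244,203),t,q(588-390,184,200,180)); sp=tri(s,q(160,220,244,203),t,q(475-390,150,200,180))
print("top",ct,"spout",sp, "top-only z91",onz(t,q(198,184,200,180),91),"side-only",onz(s,q(196,99,244,203),91))
print("spout z66",onz(t,q(85,150,200,180),66),onz(s,q(160,220,244,203),66))
u=onz(t,q(85,150,200,180),66)-onz(t,q(198,184,200,180),91);print("yaw",np.degrees(np.arctan2(u[1],u[0])),np.hypot(*u[:2]))
cb=q(196,99,244,203); 
# red line
a,b=[onz(s,q(*p,244,203),91) for p in((197,87),(183,122))];d=b-a;print("red side",np.degrees(np.arctan2(d[1],d[0])))
a,b=[onz(t,q(*p,200,180),91) for p in((195,182),(147,169))];d=b-a;print("red top",np.degrees(np.arctan2(d[1],d[0])))
E
cat >> h.py <<'E'
MX=np.array([638.8,-176.8]);MY=np.radians(-54.0)
GO=manip.grip_point_offset
def R_down(yaw): # tool down, tool y at angle yaw
    y=np.array([np.cos(yaw),np.sin(yaw),0]);z=np.array([0,0,-1.]);return np.c_[np.cross(y,z),y,z]
def R_tilt(el,sgn=1,head=None): # heading along machine x, pointing down by el
    h=MY if head is None else head
    z=np.array([np.cos(h)*np.cos(el),np.sin(h)*np.cos(el),-np.sin(el)]);y=sgn*np.array([-np.sin(h),np.cos(h),0]);return np.c_[np.cross(y,z),y,z]
def m2w(x,y,z): c,s=np.cos(MY),np.sin(MY); return np.array([MX[0]+c*x-s*y,MX[1]+s*x+c*y,z])
def tcp(g,R): return np.asarray(g)+GO*R[:,2]
E
cat > e.py <<'E'
from h import *
for yaw in(-20,160,-145,35): 
  for p in((489,154,70),(510,40,70)):
    j=manip.ik(tcp(p,R_down(np.radians(yaw))),R_down(np.radians(yaw)));print(yaw,p,None if j is None else np.round(j))
for el in(30,35,40,45):
  for sg in(1,-1):
    R=R_tilt(np.radians(el),sg)
    for g in((510,40,55),m2w(-130,0,90),m2w(0,0,75)):
        j=manip.ik(tcp(g,R),R);print(el,sg,np.round(g),None if j is None else np.round(j))
E
python3 d.py;python3 e.py
```

```text
top [487.34364854 152.32357403  82.52686137] spout [500.80419722 198.68600708  64.23773127] top-only z91 [488.00754137 151.44004863  91.        ] side-only [486.7448367 163.2624662  91.       ]
spout z66 [502.02209792 198.41553093  66.        ] [499.45131932 200.8438225   66.        ]
yaw 73.38817528365018 49.02146195079829
red side 75.70955282289688
red top 74.51768557786654
-20 (489, 154, 70) [  4.  29. 100.  -0.  51.  24.]
-20 (510, 40, 70) [ -9.  29. 100.  -0.  51.  11.]
160 (489, 154, 70) [   4.   29.  100.   -0.   51. -156.]
160 (510, 40, 70) None
-145 (489, 154, 70) [  4.  29. 100.  -0.  51. 149.]
-145 (510, 40, 70) [ -9.  29. 100.  -0.  51. 136.]
35 (489, 154, 70) [  4.  29. 100.  -0.  51. -31.]
35 (510, 40, 70) [ -9.  29. 100.  -0.  51. -44.]
30 1 [510  40  55] None
30 1 [562. -72.  90.] None
30 1 [ 639. -177.   75.] [-14.  41. 100. 249.  36.  48.]
30 -1 [510  40  55] None
30 -1 [562. -72.  90.] None
30 -1 [ 639. -177.   75.] [ -14.   41.  100.  249.   36. -132.]
35 1 [510  40  55] None
35 1 [562. -72.  90.] None
35 1 [ 639. -177.   75.] None
35 -1 [510  40  55] None
35 -1 [562. -72.  90.] None
35 -1 [ 639. -177.   75.] None
40 1 [510  40  55] None
40 1 [562. -72.  90.] None
40 1 [ 639. -177.   75.] None
40 -1 [510  40  55] None
40 -1 [562. -72.  90.] None
40 -1 [ 639. -177.   75.] None
45 1 [510  40  55] None
45 1 [562. -72.  90.] None
45 1 [ 639. -177.   75.] None
45 -1 [510  40  55] None
45 -1 [562. -72.  90.] None
45 -1 [ 639. -177.   75.] None
```

```bash
cat > e.py <<'E'
from h import *
G=[m2w(-200,0,90),m2w(-130,0,90),m2w(-8,0,75),m2w(0,0,72)]
B=[(489,154,55),(510,40,55),(450,0,55),(550,0,55),(500,-100,55),(420,100,55),(600,60,55)]
for el in(25,30,35,40,45,50,55):
  for d in range(-60,61,10):
    for sg in(1,-1):
      R=R_tilt(np.radians(el),sg,MY+np.radians(d))
      J=[manip.ik(tcp(g,R),R) for g in G]
      if sum(j is not None for j in J[1:])<3: continue
      b=[i for i,g in enumerate(B) if manip.ik(tcp(g,R),R) is not None]
      print(el,d,sg,"far" if J[0] is not None else "-",np.round(J[1]).astype(int),np.round(J[3]).astype(int),b)
E
python3 e.py
```

```text
25 -60 1 far [  1  54  73 -56  93  43] [ -8  63  57 -60  91  33] [0, 1, 2, 3, 4, 5, 6]
25 -60 -1 far [   1   54   73  -56   93 -137] [  -8   63   57  -60   91 -147] [0, 1, 2, 3, 4, 5, 6]
25 -50 1 far [  2  51  79 -61  85  43] [ -7  59  66 -65  81  34] [0, 1, 2, 3, 4, 5, 6]
25 -50 -1 far [   2   51   79  -61   85 -137] [  -7   59   66  -65   81 -146] [0, 1, 2, 3, 4, 5, 6]
25 0 1 - [ -2  37 112 250  50  58] [-13  44 101 241  42  56] [4]
25 0 -1 - [  -2   37  112  250   50 -122] [ -13   44  101  241   42 -124] [4]
25 10 1 far [ -6  35 118 232  46  66] [-17  42 106 222  38  67] [1, 2, 3, 4]
25 10 -1 far [  -6   35  118  232   46 -114] [ -17   42  106  222   38 -113] [1, 2, 3, 4]
25 20 1 far [-10  33 122 212  43  76] [-22  40 110 199  36  79] [1, 2, 3, 4, 5, 6]
25 20 -1 far [ -10   33  122  212   43 -104] [ -22   40  110  199   36 -101] [1, 2, 3, 4, 5, 6]
25 30 1 far [-16  32 126 191  43  86] [-26  40 112 176  36  92] [0, 1, 2, 3, 4, 5, 6]
25 30 -1 far [-16  32 126 191  43 -94] [-26  40 112 176  36 -88] [0, 1, 2, 3, 4, 5, 6]
25 40 1 far [-22  32 128 169  44  94] [-31  39 112 154  38 103] 
[... 9371 characters left out ...]
-47  15 -27] [-23  35  97 -24  15 -58] [0, 3, 6]
55 20 -1 - [-14  25 111 -47  15 153] [-23  35  97 -24  15 122] [0]
55 30 1 far [-18  24 113 -25   9 -60] [-26  35  98   5  13 -97] [2, 4, 6]
55 30 -1 far [-18  24 113 -25   9 120] [-26  35  98   5  13  83] [2, 4, 6]
55 40 1 far [ -21   24  114   27    9 -122] [ -29   34   98   32   16 -133] [2, 3, 4, 5, 6]
55 40 -1 far [-21  24 114  27   9  58] [-29  34  98  32  16  47] [2, 3, 4, 5, 6]
55 50 1 far [ -24   24  114   52   14 -157] [ -31   35   98   45   22 -155] [1, 2, 4, 5, 6]
55 50 -1 far [-24  24 114  52  14  23] [-31  35  98  45  22  25] [1, 2, 3, 4, 5, 6]
55 60 -1 far [-27  24 113  57  22   7] [-33  35  96  49  29  11] [0, 1, 2, 3, 4, 5, 6]
```

```bash
cat > s1.py <<'E'
from h import *
J=np.array([488,152.]); y0=np.radians(74.5-90); R=R_down(y0)
manip.move_to(tcp([*J,200],R),R)
manip.move_straight(tcp([*J,70],R),velocity=120,stop_force=15)
manip.set_gripper(30); print("open",manip.read_opening(),manip.read_gripper_force(),manip.grip_point_offset, manip.read_tool_pos())
manip.move_straight(tcp([*J,95],R),velocity=80)
y1=y0+MY-np.radians(74.5); R1=R_down(y1); N=np.array([515,35.])
manip.move_to(tcp([*N,97],R1),R1)
print(manip.move_straight(tcp([*N,66],R1),velocity=30,stop_force=6),(manip.read_tool_pos()-tcp([*N,70],R1)).round(1))
s=manip.camera("side");t=manip.camera("top")
manip.set_gripper(85)
manip.move_straight(tcp([*N,190],R1),velocity=150)
R2=R_tilt(np.radians(52)); 
manip.move_to(tcp([*N,55]-150*R2[:,2],R2),R2)
s=manip.camera("side");t=manip.camera("top")
import pickle;pickle.dump((s,t),open("cams2.pkl","wb"))
print([proj(c,[*N,91]).round(1) for c in(s,t)],manip.read_joints(),manip.read_clock())
us,ut=[np.round(proj(c,[*N,60])).astype(int)-25 for c in(s,t)]
print(us,ut)
cv2.imwrite("pics/j2.png",np.hstack([cv2.resize(c["image"][u[1]:u[1]+50,u[0]:u[0]+50],None,fx=7.8,fy=7.8,interpolation=cv2.INTER_CUBIC) for c,u in((s,us),(t,ut))])[:,:,::-1])
E
python3 s1.py
```

```text
open 52.90396528686296 61.70140743255615 18.700000000000003 [487.92808499 152.12348646  51.92745351]
True [-0.  -0.   0.6]
[array([259.1, 189.5]), array([263.7, 193.9])] [ 15.84525798  16.21929805 109.37702494 -48.15922244  50.87945145
  10.26322861] 14.4
[234 173] [239 169]
```

View pics/j2.png

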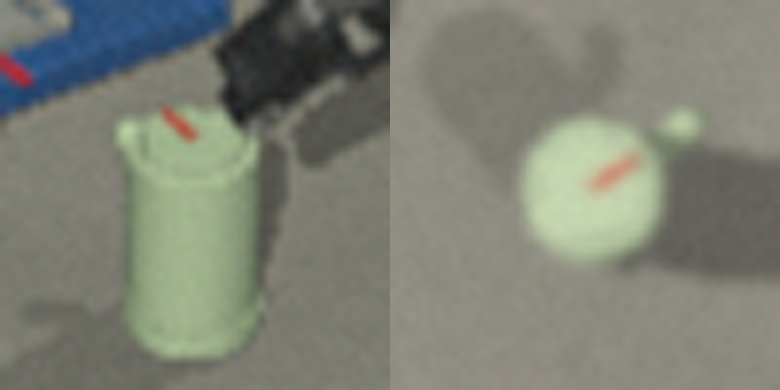

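The spout end is now at about top (683,124) with the disc centre at (592,190), so the yaw is about −54°. The camera agrees with the arm to about 1 mm along the machine's y axis. Next I'll take the tilted grip and carry the jug to just before the fork.

```bash
cat > s2.py <<'E'
from h import *
mx=np.array([np.cos(MY),np.sin(MY),0]); N=np.array([515,35.,0])+1.5*mx
R=R_tilt(np.radians(52)); g=lambda p,z:tcp([p[0],p[1],z],R)
W=[g(N,55),g(N,90),g(m2w(-130,-.5,0),90),g(m2w(-35,-.5,0),89),g(m2w(-8,-.5,0),75),g(m2w(6,-.5,0),72)]
assert all(manip.ik(w,R) is not None for w in W),[manip.ik(w,R) is not None for w in W]
print(manip.move_straight(W[0],velocity=80,stop_force=12),(manip.read_tool_pos()-W[0]).round(1))
manip.set_gripper(30); print("open",manip.read_opening(),manip.read_gripper_force())
manip.move_straight(W[1],velocity=60)
manip.move_straight(W[2],velocity=100)
print(manip.move_straight(W[3],velocity=50,stop_force=10),(manip.read_tool_pos()-W[3]).round(1),manip.read_wrist_force())
s=manip.camera("side");t=manip.camera("top"); print(manip.read_clock())
a=cv2.resize(s["image"][105:200,165:270],None,fx=3.8,fy=3.8,interpolation=cv2.INTER_CUBIC)
b=cv2.resize(t["image"][95:195,285:385],None,fx=3.8,fy=3.8,interpolation=cv2.INTER_CUBIC)
H=max(a.shape[0],b.shape[0]); pad=lambda i:cv2.copyMakeBorder(i,0,H-i.shape[0],0,0,cv2.BORDER_CONSTANT)
cv2.imwrite("pics/m2.png",np.hstack([pad(a),pad(b)])[:,:,::-1])
E
python3 s2.py
```

```text
False [0.  0.2 0.3]
open 52.47976993010544 62.392423152923584
False [-0.1  0.2 -0. ] [ 0.08573884 -0.5111934  -5.81011458]
21.0167
```

View pics/m2.png

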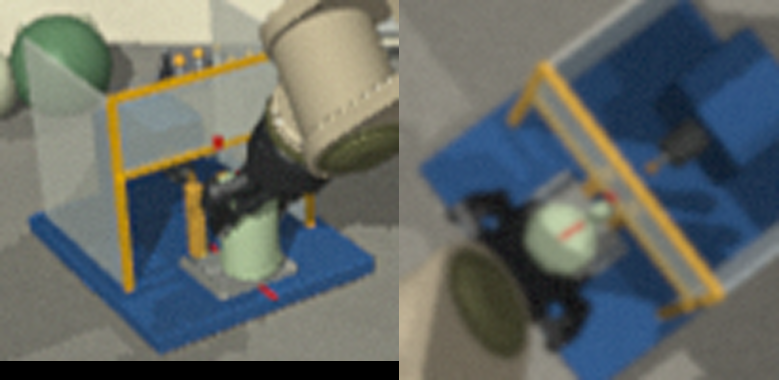

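The jug is inside the front rim with its spout just short of the posts. In the top view the jug centre is at (560,238), the spout at (601,209) and the posts at about (590,187) and (618,215). I'll zoom in to check the sideways alignment.

```bash
cat > z.py <<'E'
from h import *
t=manip.camera("top")
I=sum(manip.camera("top")["image"].astype(float) for _ in range(4))/4
I=np.clip(I*1.1,0,255).astype(np.uint8)
a=cv2.resize(I[130:180,315:365],None,fx=12,fy=12,interpolation=cv2.INTER_CUBIC)
for X,c in (((33,17.5,95),(0,255,0)),((33,-17.5,95),(0,255,0)),((33,0,95),(0,255,0)),((16,0,136),(255,0,0)),((-35,-.5,126),(255,0,255)),((11,-.5,101),(255,0,255))):
    p=proj(t,m2w(*X)); u=((p-[315,130]+.5)*12-.5).round().astype(int); cv2.circle(a,tuple(int(v) for v in u),4,c,1)
cv2.imwrite("pics/z.png",a[:,:,::-1])
E
python3 z.py
```

```text
(no output)
```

View pics/z.png

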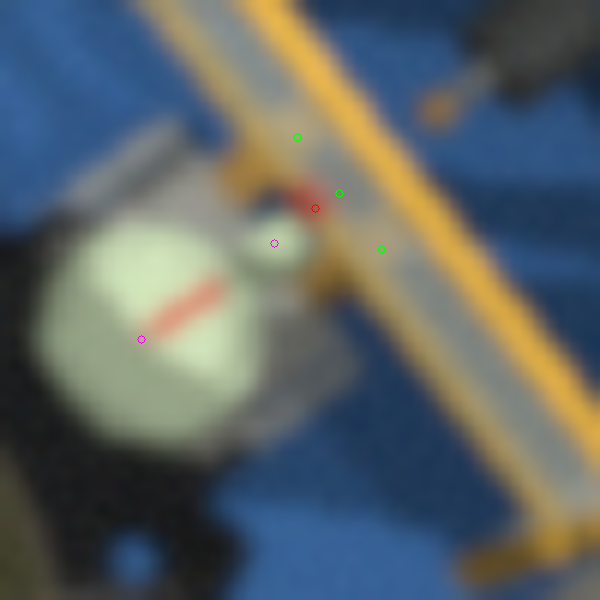

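In the zoom, the post midpoint is at about (287,220) and the visor mark at (312,200), while the spout is at (278,240). The spout therefore sits about 3 mm towards −y. I'll shift it by +2.8 mm, enter, lower it and push gently.

```bash
cat > s3.py <<'E'
from h import *
R=R_tilt(np.radians(52)); Y=2.3; w=lambda x,z:tcp(m2w(x,Y,z),R)
def mpos():
    d=manip.read_tool_pos()-tcp(m2w(0,0,0),R); c,s=np.cos(MY),np.sin(MY); return np.round([c*d[0]+s*d[1],-s*d[0]+c*d[1],d[2]],1)
manip.move_straight(w(-35,89),velocity=20)
print(manip.move_straight(w(-11,89),velocity=30,stop_force=8),mpos(),manip.read_wrist_force().round(1))
print(manip.move_straight(w(-11,70),velocity=15,stop_force=4),mpos(),manip.read_wrist_force().round(1))
z=mpos()[2]
print(manip.move_straight(w(8,z),velocity=10,stop_force=10),mpos(),manip.read_wrist_force().round(1))
s=manip.camera("side");t=manip.camera("top"); print(manip.read_clock())
a=cv2.resize(s["image"][125:185,190:250],None,fx=6.4,fy=6.4,interpolation=cv2.INTER_CUBIC)
b=cv2.resize(t["image"][125:185,310:370],None,fx=6.4,fy=6.4,interpolation=cv2.INTER_CUBIC)
cv2.imwrite("pics/m3.png",np.hstack([a,b])[:,:,::-1])
E
python3 s3.py
```

```text
False [-11.1   2.3  88.9] [-0.1 -0.5 -5.3]
True [-11.1   2.3  75.6] [-1.5  0.8  4.5]
True [-11.    2.3  75.6] [-2.4  2.5  3.9]
23.9417
```

View pics/m3.png

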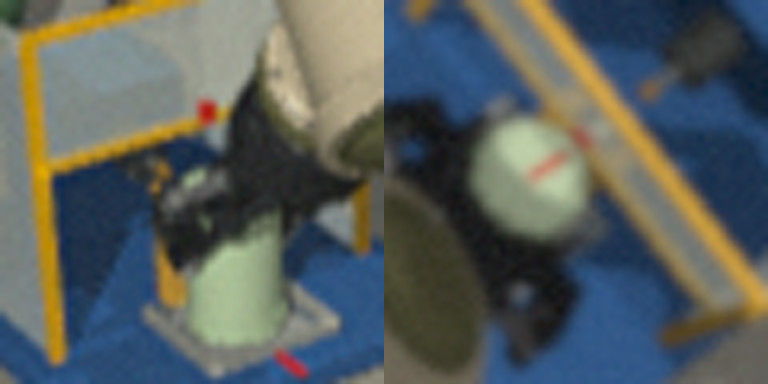

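The jug stands inside the rim and the spout is entering the gap, but the push stopped at once, most likely on floor friction. I'll relieve the load on the floor and push again, slowly.

```bash
cat > s4.py <<'E'
from h import *
R=R_tilt(np.radians(52)); Y=2.3; w=lambda x,z:tcp(m2w(x,Y,z),R)
def mpos():
    d=manip.read_tool_pos()-tcp(m2w(0,0,0),R); c,s=np.cos(MY),np.sin(MY); return np.round([c*d[0]+s*d[1],-s*d[0]+c*d[1],d[2]],1)
t=manip.camera("top");p=onz(t,[332.4,152.2],111)[:2]-MX;c,s=np.cos(MY),np.sin(MY);print("jug cam",c*p[0]+s*p[1],-s*p[0]+c*p[1])
manip.move_straight(w(-11,76.2),velocity=5); print(mpos(),manip.read_wrist_force().round(1))
for k in range(4):
    r=manip.move_straight(w(8,76.2),velocity=6,stop_force=12); print(r,mpos(),manip.read_wrist_force().round(1))
    f=manip.read_wrist_force(); 
    if f[:2]@[c,s]<-8: break
print(manip.read_clock())
E
python3 s4.py
```

```text
jug cam -7.505795933513689 2.350339717537337
[-11.2   2.1  75.7] [ 0.6  0.5 -4.6]
True [-1.7  2.2 75.6] [-1.5  0.8  2.3]
True [-1.7  2.2 75.6] [-2.   2.1  3.1]
True [-1.7  2.2 75.6] [-2.   1.6  4. ]
True [-1.7  2.3 75.6] [-3.4  1.   4.7]
27.775
```

```bash
sed -i 's/for k in range(4)/for k in range(2)/; s/^manip.move_straight(w(-11,76.2).*/manip.move_straight(w(mpos()[0],76.4),velocity=5); print(mpos(),manip.read_wrist_force().round(1))/; s/w(8,76.2),velocity=6,stop_force=12/w(8,76.4),velocity=5,stop_force=22/' s4.py; python3 s4.py
```

```text
jug cam -7.505795933513689 2.350339717537337
[-1.9  2.1 75.8] [ 0.7  0.2 -3.9]
True [-1.7  2.2 75.7] [-3.2  2.5  4.2]
True [-1.7  2.2 75.7] [-3.3  2.2  4.2]
29.7667
```

It stops firmly at 22 N, which means it's home against the fork. Now I'll release, back out along the tool axis and check.

```bash
cat > s5.py <<'E'
from h import *
R=manip.read_tool_rot(); p=manip.read_tool_pos()
manip.set_gripper(85); print(manip.read_opening(),manip.read_gripper_force())
mxv=np.array([np.cos(MY),np.sin(MY),0])
manip.move_straight(p-90*R[:,2],velocity=70); manip.move_straight(p-90*R[:,2]-90*mxv+[0,0,60],velocity=150)
s=manip.camera("side");t=manip.camera("top"); print(manip.read_clock())
def red(c,k): print(k,[ (np.round(x["centre"],1),round(x["conf"],2)) for x in manip.landmark_of(k,"side")[:1]+manip.landmark_of(k,"top")[:1]])
for k in("jug","spout","home"): red(s,k)
print("pred",[proj(c,m2w(0,2.3,111)).round(1) for c in(s,t)])
a=cv2.resize(s["image"][125:185,190:250],None,fx=6.4,fy=6.4,interpolation=cv2.INTER_CUBIC)
b=cv2.resize(t["image"][125:185,310:370],None,fx=6.4,fy=6.4,interpolation=cv2.INTER_CUBIC)
cv2.imwrite("pics/m4.png",np.hstack([a,b])[:,:,::-1])
E
python3 s5.py
```

```text
85.51195059926708 0.0
32.6167
jug [(array([225. , 174.4]), 0.55), (array([327.6, 153.1]), 0.6)]
spout [(array([219. , 153.8]), 0.72), (array([342.9, 145.3]), 0.55)]
home [(array([326.3, 156.1]), 0.92)]
pred [array([223.9, 150.9]), array([334.4, 150.7])]
```

View pics/m4.png

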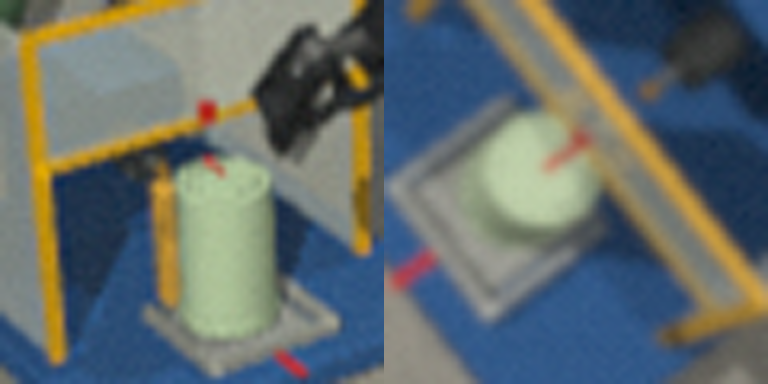

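The jug stands upright on the stand, released, with its top centre at top (544,172). That is about 1 px from the predicted home. One light confirming push with closed fingers will make sure it touches the fork.

```bash
cat > s6.py <<'E'
from h import *
R=R_tilt(np.radians(52)); c,s=np.cos(MY),np.sin(MY)
def mp(): d=manip.read_tool_pos()[:2]-MX; return np.round([c*d[0]+s*d[1],-s*d[0]+c*d[1]],1)
Y=1.5
manip.set_gripper(0)
manip.move_to(m2w(-80,Y,75),R); print(mp(),manip.read_clock())
manip.move_straight(m2w(-50,Y,65),velocity=60)
manip.wait(.2)
print(manip.move_straight(m2w(-18,Y,65),velocity=10,stop_force=4),mp(),manip.read_wrist_force().round(1))
for F in (8,10):
    print(manip.move_straight(m2w(-18,Y,65),velocity=8,stop_force=F),mp(),manip.read_wrist_force().round(1))
manip.move_straight(m2w(-100,Y,100),velocity=100)
print(manip.read_clock())
t=manip.camera("top");sd=manip.camera("side")
a=cv2.resize(sd["image"][125:185,190:250],None,fx=6.4,fy=6.4,interpolation=cv2.INTER_CUBIC)
b=cv2.resize(t["image"][125:185,310:370],None,fx=6.4,fy=6.4,interpolation=cv2.INTER_CUBIC)
cv2.imwrite("pics/m5.png",np.hstack([a,b])[:,:,::-1])
E
python3 s6.py
```

```text
[-79.8   1.8] 34.2667
True [-35.3   1.5] [-1.8  3.3  2.3]
True [-34.4   1.5] [-2.   2.4  2.4]
True [-34.4   1.5] [-0.8  2.1  1.5]
38.8833
```

View pics/m5.png

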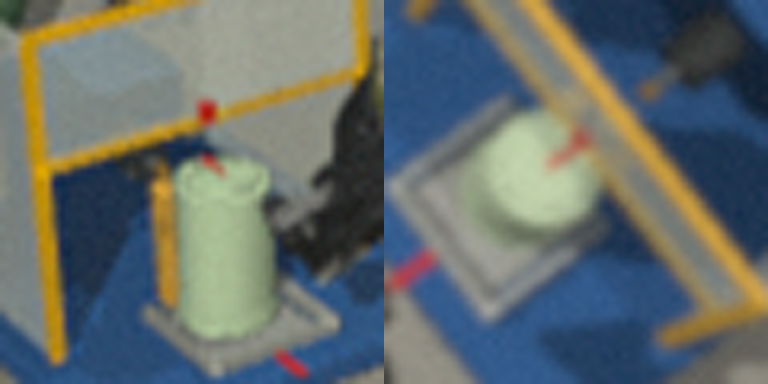

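The picture is unchanged: the jug stands upright and home, and the push met a firm stop within 1 mm.

```bash
python3 -c "
from cell import manip
print(manip.hand_in(),manip.read_clock())"
```

```text
the job is handed in; nothing more can be done
the job is handed in; nothing more can be done
```

The job is handed in: the jug stands released and upright on the stand, with its spout in the fork gap and its body pushed against the fork until it stopped firmly. I estimate it is within about 2 mm of home front to back and 3 mm sideways, but no verdict was shown.

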